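# Refit the selector lever of the water filter and set it to the third mark

### The job

The steel lever handle has come off the selector valve of the water-filter unit. Fit its square hole fully home on the square stem, pointing the same way as the small nose on the stem's collar, and let go of it; then swing the lever by its outer end, not by the hub, counterclockwise as seen from above until it clicks in at the third mark (three pips), without going past it. Leave the fluted cup, the jar and the little salt bowl where they are.

Things in the scene. Friction and masses are not known exactly. Their poses are not given: they have to be found in the camera images.
- lever_handle: Loose steel lever, 0.13 kg, hub down. Origin: centre of hub underside; z up. Hub 34x34 mm, 34 high; square hole 13.3 wide, parallel to the hub's sides, 1.5 chamfer, open below, 24 deep. Flat arm 16 wide (z 14 to 24) from the hub along +x to x = 84; on it at x = 78 a round black post 16 thick, z 14 to 50 mm. Hub sides facing +y and -y are free for a grasp 34 mm wide.
- lever_post (a point): Centre of the round post at the lever's outer end: 78 mm from the hub's axis along the handle's +x, 32 mm above its underside (the post reaches 18 mm above and below this point). Axes as the handle's.
- stem_seat (a point): Top centre of the stem's collar, on the turning axis, where the hub's underside must rest. Turns with the stem: x along the collar's small nose (where the fitted lever must point), z up. Above it the brass stem, 12x12 mm square, sides parallel to x and y, 20 mm tall, topmost 4 mm tapering to 6 mm wide. Collar 40 mm across, 7 high, nose to 32 mm from the axis.
- stem (a joint): Valve stem turn, rad, growing counterclockwise from above. Sprung notches: first mark 0, second 0.524, third (three pips) 1.047, fourth (end) 1.571. Starts in the first or second. Past halfway it snaps by itself into the next notch and stays. About 0.17 N m takes it over to the next notch. The fitted lever has about 0.1 rad of play each way.
- filter_unit: Fixed water-filter unit: white base 200 (x) x 180 (y) x 30 mm, origin under its centre, front -x. Stem axis at x -45, y 0; collar top 57 mm above the worktop, over a dial disc 106 mm across (top at 36 mm) with rows of 1 to 4 black pips: first mark at 135 degrees from x to y, each next 30 degrees further counterclockwise. Cartridge 60 thick lies along y at x 65, top 96 mm high.
- cup: Pale cup with fluted sides, no handle, 78 mm across, 70 mm tall; origin at the centre of its underside. To be left alone.
- jar: Jar with a cork lid, 57 mm across, 89 mm tall; origin at the centre of its underside. To be left alone.
- salt_bowl: Little open salt bowl, 67 mm across, 29 mm tall; origin at the centre of its underside. To be left alone.
There are look-alikes about, which are no part of the job. Leave any green look-alike of the lever_handle alone.

How it is judged:
By the outcome, as a careful person would: the job done as asked, in the order asked, and still so for the second after the job is handed in, with the robot touching nothing.
It also fails if it takes over 64 s, if anything falls off the work surface, if the arm or the gripper's body presses on something with over 40 N, if the wrist force passes 120 N, or if a joint passes its speed limit or range.

### The arm

A 6-joint arm with a two-finger parallel gripper is mounted at the origin on a cart in front of the work surface, level with it; the furniture and walls round the work are solid. World frame = base frame: x ahead of the robot, y to its left, z up, the work surface at z = 0. Lengths are in mm, angles in rad, forces in N, time in s.
With the tool pointing down it reaches from about 250 to 775 mm from the base axis. Payload 4 kg.
Tool frame: the origin (TCP) lies at the very end of the fingers, on their centre line; the grasp point (between the pads) lies 19 mm behind it; z points along the fingers, y is the line along which they close (so a half turn about z gives the same grasp; the last joint's range is limited). The gripper opens to 94 mm and grips with 3 to 60 N. Pads are 16 mm wide; open, the fingers measure 119 mm over their backs; the gripper's body (75 mm by 177 mm) begins 78 mm behind the grasp point.
Start: joints at [-1.317, 0.087, 1.371, -0, 1.684, -0.103], TCP at [192.101, -515.381, 205.506] pointing down, gripper open.
Joint ranges: [-3.1, 3.1], [-0.76, 2.03], [0.27, 2.55], [-1.08, 4.22], [0.17, 2.65], [-2.57, 2.57]. Speed limits (rad/s): [2.79, 2.79, 3.14, 3.14, 3.14, 3.14].

### API

Orientations are given as a unit quaternion [w, x, y, z].
In Python, from workcell import r gives the robot as it stands. The module is installed in compiled form; this text tells all that it offers.
- The arm moves only by the tool send_rows, never from a script. Its argument "deltas" is a list of rows, each a list of 5 numbers: the closure, from 0 (fully open) to 1 (shut), then the shift along the world's x, y, z in m, then the turn about the world's z in degrees. In form: [[gripper, x, y, z, yaw], ...]. A call has 1 to 8 rows; each row shifts and turns the commanded pose from where the row before left it; what a row does not reach is not made up. A row lasts 1/8 s, in which the tool goes at most 62.5 mm and 10.7 degrees, less where a joint would pass 70% of its speed; a pose out of reach is approached as far as the arm can. A call is refused whole if a number of a shift passes 0.0625 or a number of a turn 10.7, either way. A call with a gripper value outside its range is refused whole. The fingers move at their own pace and stop on an object; "force" is the grip in N (left out, the last holds). Time passes only in rows, so rows that do not move let the fingers close. It gives the time, the measured TCP pose, the force and the opening at its end, in the units of the state.
- r.get_state(): the state, without advancing time (a new reading comes with each control period).
- r.snapshot(name): name is "scene" or "top" or "wrist"; returns a dict with "image" (384x512x3 uint8, red, green, blue), "depth" (384x512 float32, mm along the optical axis (not along the pixel's ray), 0 where there is no reading), "fx", "fy", "cx", "cy" (pixels), "camera_from_world" (4x4, takes a point from world to camera coordinates); the wrist camera has in their place "tool_from_camera" (4x4, takes a point from camera to tool coordinates, whose origin is the TCP and whose axes are the flange's). Camera axes: x right, y up, looking along -z (the intrinsics and any distortion apply to the point x, -y, -z); pixel columns grow to the right and rows downward; lengths in mm; the calibration is good to about 2 mm. A picture is of the moment at which its call begins: read the wrist's pose just before it.
- r.close_job(): hands the job in, once; it reports no verdict.
The state is a dict: "time": time; "joint_pos": joint angles; "dq": joint speeds; "joint_torque": joint torques, N m; "tcp_pos": TCP position; "ee_rot": TCP orientation; "contact_force": force on the tool from outside, world axes, zero at the start; "wrist_torque": the same for the moment, N m; "gripper_width": finger opening in mm.
Only numpy, scipy, OpenCV 4.12 (cv2) and the standard library are available. Lean on these libraries where they do the work, as an engineer would, in place of code of your own. Each camera call takes 0.05 s, during which the arm holds its last target. There are 200 camera calls.

## Working session

There is one attempt and no reset: what is moved stays moved. The work goes in short steps, Python scripts to look and compute and a tool call to move; the robot and the scene stay as the last step left them, time stands still between calls to the robot, and variables do not carry over. Pictures are saved under pics/ and viewed, on a budget of 10 in all, crops included, one or two more only if the job needs it, and the job is handed in when it is done.

Besides the shell and the picture viewer there is one more tool, called after ">>>" as name(argument=value, ...), one argument or row to a line, values as JSON. send_rows: Moves the arm, as the interface text tells. Its arguments: {"type":"object","properties":{"deltas":{"type":"array","items":{"type":"array","items":{"type":"number"}}},"force":{"type":"number"}},"required":["deltas"]}

```bash
mkdir -p pics
cat > h.py <<'E'
import numpy as np, cv2
from workcell import r
from scipy.spatial.transform import Rotation as R
def snap(n):
    s=r.get_state(); d=r.snapshot(n)
    if n=="wrist":
        q=s["ee_rot"]; T=np.eye(4); T[:3,:3]=R.from_quat([q[1],q[2],q[3],q[0]]).as_matrix(); T[:3,3]=s["tcp_pos"]
        d["wc"]=T@np.array(d["tool_from_camera"])
    else: d["wc"]=np.linalg.inv(np.array(d["camera_from_world"]))
    return d
def world(d):
    z=d["depth"]; v,u=np.indices(z.shape)
    P=np.stack([(u-d["cx"])/d["fx"]*z,-(v-d["cy"])/d["fy"]*z,-z,np.ones_like(z)],-1)
    return (P@d["wc"].T)[...,:3]
def ray(d,u,v,zw):
    p=d["wc"][:3,:3]@np.array([(u-d["cx"])/d["fx"],-(v-d["cy"])/d["fy"],-1]); o=d["wc"][:3,3]
    return o+p*(zw-o[2])/p[2]
def save(d,n,box=None,k=1):
    im=d["image"][...,::-1]
    if box: im=im[box[1]:box[3],box[0]:box[2]]
    cv2.imwrite("pics/"+n,cv2.resize(im,None,fx=k,fy=k,interpolation=cv2.INTER_CUBIC))
    np.savez("last_"+n[:-4]+".npz",**{a:d[a] for a in ("image","depth","fx","fy","cx","cy","wc")})
E
python3 - <<'E'
from h import *
d=snap("top"); save(d,"top.png",None,1.5); print({k:v for k,v in d.items() if k not in("image","depth")})
d=snap("scene"); save(d,"scene.png",None,1.5)
E
```

```text
{'fx': 362.6687375514127, 'fy': 362.6687375514127, 'cx': 256.53692226934623, 'cy': 195.34412651352244, 'camera_from_world': array([[-1.48625095e-02, -9.99889279e-01,  7.31209635e-04,
         4.03225738e+01],
       [ 9.91970443e-01, -1.46529393e-02,  1.25618197e-01,
        -5.54893716e+02],
       [-1.25593574e-01,  2.59233999e-03,  9.92078391e-01,
        -1.19679873e+03],
       [ 0.00000000e+00,  0.00000000e+00,  0.00000000e+00,
         1.00000000e+00]]), 'wc': array([[-1.48625095e-02,  9.91970443e-01, -1.25593574e-01,
         4.00727230e+02],
       [-9.99889279e-01, -1.46529393e-02,  2.59233999e-03,
         3.52897945e+01],
       [ 7.31209635e-04,  1.25618197e-01,  9.92078391e-01,
         1.25699342e+03],
       [ 0.00000000e+00,  0.00000000e+00,  0.00000000e+00,
         1.00000000e+00]])}
```

View pics/top.png

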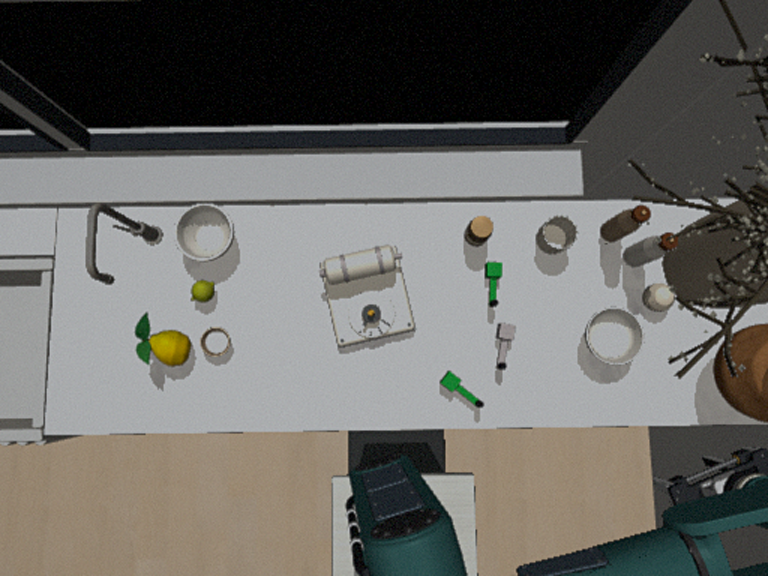

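View pics/scene.png

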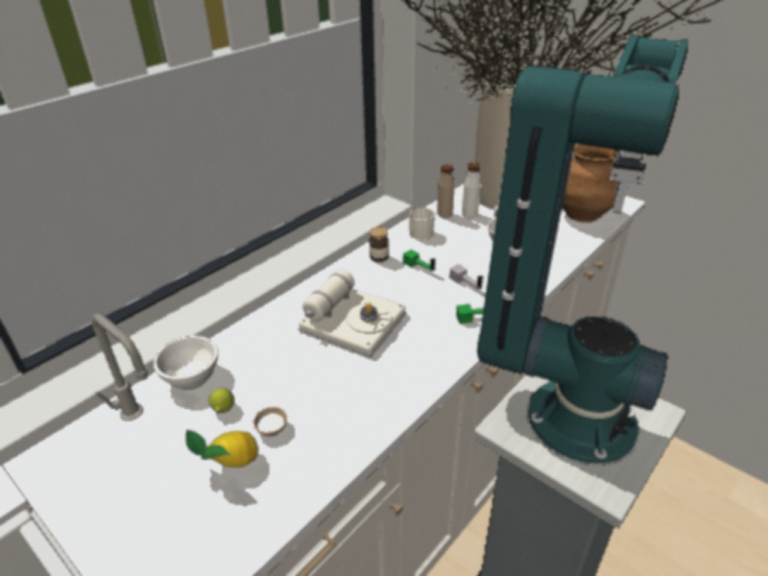

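Top view (×1.5 px): the steel lever is the grey one at (505,345), with its hub near (507,331) and post near (502,366). The look-alikes are green, at (493,283) and (462,390). The stem is at (371,314). I'll check these in a close crop.

Run:
```python
from h import *
d=dict(np.load("last_top.npz")); im=d["image"][155:285,205:355,::-1]
cv2.imwrite("pics/crop.png",cv2.resize(im,None,fx=5,fy=4.6*5/4.6*0.9,interpolation=cv2.INTER_CUBIC))
W=world(d)
for n,(u,v),z in [("hub",(507/1.5,331/1.5),34),("post",(502/1.5,366/1.5),50),("stem",(371/1.5,314/1.5),77)]:
    print(n,ray(d,u,v,z).round(1),W[int(v),int(u)].round(1))
```

```text
hub [ 465.5 -241.1   34. ] [ 467.8 -241.5   32.6]
post [ 387.9 -223.2   50. ] [ 387.9 -221.5   47.5]
stem [504.5  62.9  77. ] [505.6  64.   77.7]
```

View pics/crop.png

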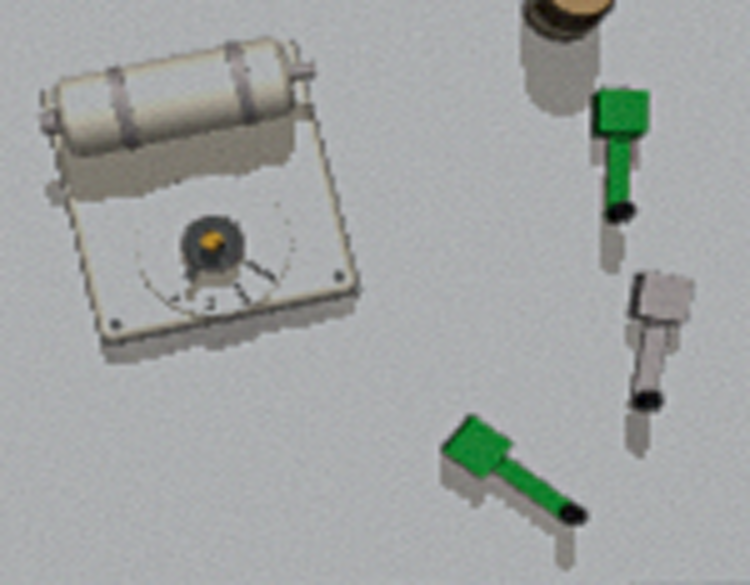

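Run:
```python
from h import *
s=r.get_state(); d=snap("wrist"); q=s["ee_rot"]; M=R.from_quat([q[1],q[2],q[3],q[0]]).as_matrix()
print(s["time"],s["tcp_pos"],M.round(3),"yaw y",np.degrees(np.arctan2(M[1,1],M[0,1])));print(np.array(d["tool_from_camera"]).round(3),d["fx"])
```

```text
0.1 [ 191.96507077 -514.89421155  204.43370248] [[ 0.937  0.349 -0.001]
 [ 0.349 -0.937  0.002]
 [ 0.    -0.002 -1.   ]] yaw y -69.55582433246019
[[ 1.00000e-03  9.61000e-01  2.76000e-01  8.02540e+01]
 [ 1.00000e+00 -1.00000e-03  0.00000e+00 -1.28000e-01]
 [ 1.00000e-03  2.76000e-01 -9.61000e-01 -1.80451e+02]
 [ 0.00000e+00  0.00000e+00  0.00000e+00  1.00000e+00]] 301.3207195419567
```

>>> send_rows(
  deltas=[
    [0,0.034,0.034,0,-6.8],
    [0,0.034,0.034,0,-6.8],
    [0,0.034,0.034,0,-6.8],
    [0,0.034,0.034,0,-6.8],
    [0,0.034,0.034,0,-6.7],
    [0,0.034,0.034,0,0],
    [0,0.034,0.034,0,0],
    [0,0.034,0.034,0,0],
  ],
)

```text
time: 1.15
tcp_pos: [464.9, -242.0, 205.1]
ee_rot: [-0.0, 0.993, -0.117, -0.0]
contact_force: [1.0, 0.2, -0.2]
gripper_width: 94.1
```

Run:
```python
from h import *
s=r.get_state(); print(s["time"],s["tcp_pos"],s["contact_force"]); d=snap("wrist"); save(d,"w1.png",None,1.5)
W=world(d); hsv=cv2.cvtColor(d["image"],cv2.COLOR_RGB2HSV)
m=(W[...,2]>27)&(W[...,2]<40)&(hsv[...,1]<110)&(np.hypot(W[...,0]-466,W[...,1]+241)<45)
pts=W[m][:,:2].astype(np.float32); print(len(pts),cv2.minAreaRect(pts),np.median(W[m][:,2]))
m=(W[...,2]>44)&(W[...,2]<60)&(np.hypot(W[...,0]-388,W[...,1]+222)<25); print(m.sum(),W[m].mean(0), cv2.minEnclosingCircle(W[m][:,:2].astype(np.float32)))
```

```text
1.15 [ 464.88959862 -242.02452067  205.13932725] [ 0.95501835  0.23339542 -0.21621953]
812 ((454.2401428222656, -237.1364288330078), (33.924930572509766, 59.00394821166992), 78.95543670654297) 35.236994070435884
141 [ 391.40268266 -224.54172285   50.47352047] ((390.0235595703125, -224.52249145507812), 8.071061134338379)
```

View pics/w1.png

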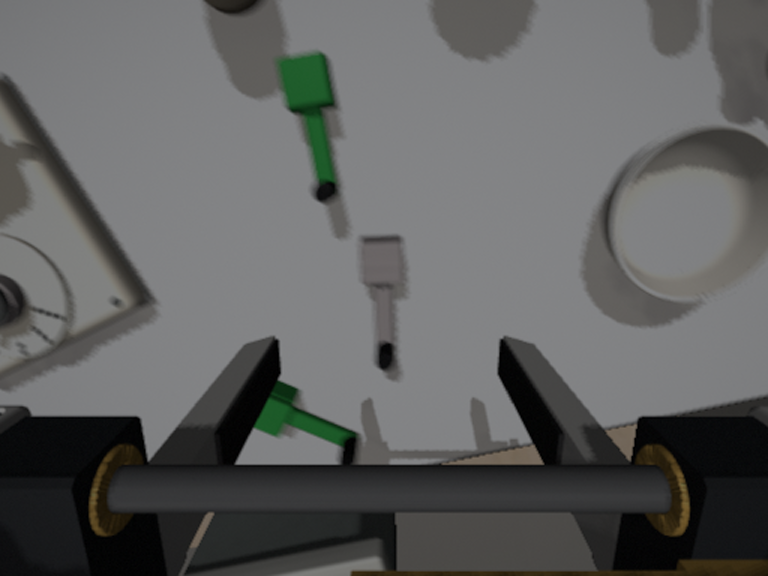

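Close view: the steel lever hub is at (381,259) and its post at (386,355), with nothing in the fingers' way. Next I descend and grasp the hub.

>>> send_rows(
  deltas=[
    [0,0.0015,0.002,-0.045,1.5],
    [0,0,0,-0.045,0],
    [0,0,0,-0.045,0],
    [0,0,0,-0.04,0],
    [0,0,0,-0.022,0],
    [0.7,0,0,0,0],
    [0.7,0,0,0,0],
    [0.7,0,0,0,0],
  ],
  force=30,
)

```text
time: 2.2
tcp_pos: [466.7, -242.1, 10.2]
ee_rot: [0.001, 0.995, -0.104, 0.001]
contact_force: [-0.5, 0.6, 0.0]
gripper_width: 67.4
```

>>> send_rows(
  deltas=[
    [1,0,0,0,0],
    [1,0,0,0,0],
    [1,0,0,0,0],
    [1,0,0,0.015,0],
    [1,0,0,0.045,0],
    [1,0,0,0.05,0],
    [1,0,0,0.03,0],
    [1,0,0,0,0],
  ],
)

```text
time: 3.2
tcp_pos: [467.3, -242.5, 152.4]
ee_rot: [0.002, 0.995, -0.104, 0.003]
contact_force: [0.5, -0.2, -2.0]
gripper_width: 33.9
```

>>> send_rows(
  deltas=[
    [1,-0.005,0.037,0.003,0],
    [1,-0.005,0.037,0.003,0],
    [1,-0.005,0.037,0.003,0],
    [1,-0.005,0.037,0.003,0],
    [1,-0.005,0.037,0.003,0],
    [1,-0.005,0.037,0.003,0],
    [1,-0.005,0.037,0,0],
    [1,-0.005,0.037,0,0],
  ],
)

```text
time: 4.2
tcp_pos: [424.1, 55.7, 164.4]
ee_rot: [0.0, 0.995, -0.104, -0.002]
contact_force: [-0.3, 0.7, -1.6]
gripper_width: 33.5
```

>>> send_rows(
  deltas=[
    [1,0,0,0,0],
  ],
)

```text
time: 4.32
tcp_pos: [424.1, 56.4, 164.5]
ee_rot: [0.0, 0.995, -0.102, -0.002]
contact_force: [0.2, 0.7, -1.8]
gripper_width: 34.1
```

Run:
```python
from h import *
s=r.get_state(); print(s["time"],s["tcp_pos"],s["contact_force"],s["gripper_width"],s["dq"]); d=snap("wrist"); 
c=np.linalg.inv(d["wc"])@np.array([504.5,63,77,1]); u=d["cx"]+d["fx"]*c[0]/-c[2]; v=d["cy"]+d["fy"]*c[1]/c[2]; print(u,v)
u,v=int(u),int(v); x0=max(0,min(512-260,u-130)); y0=max(0,min(384-190,v-95)); print(x0,y0)
save(d,"w2.png",(x0,y0,x0+260,y0+190),3)
W=world(d); m=(W[...,2]>72)&(W[...,2]<84)&(np.hypot(W[...,0]-504,W[...,1]-63)<15); print(m.sum(),W[m].mean(0))
m=(abs(W[...,2]-57)<5)&(np.hypot(W[...,0]-504,W[...,1]-63)<42); print(m.sum(),np.median(W[m],0),cv2.minEnclosingCircle(W[m][:,:2].astype(np.float32)))
```

```text
4.325 [424.05308028  56.42255467 164.49860491] [ 0.21219154  0.74764665 -1.84701297] 34.07135288579598 [-0.04759073  0.00540896 -0.01131716 -0.03209914 -0.00531487 -0.02038053]
232.50854022404698 110.56049103588838
102 15
204 [510.38149347  65.04760578  76.61164967]
1424 [509.24019151  65.87527464  58.18837081] ((506.4493408203125, 69.53741455078125), 26.479297637939453)
```

View pics/w2.png

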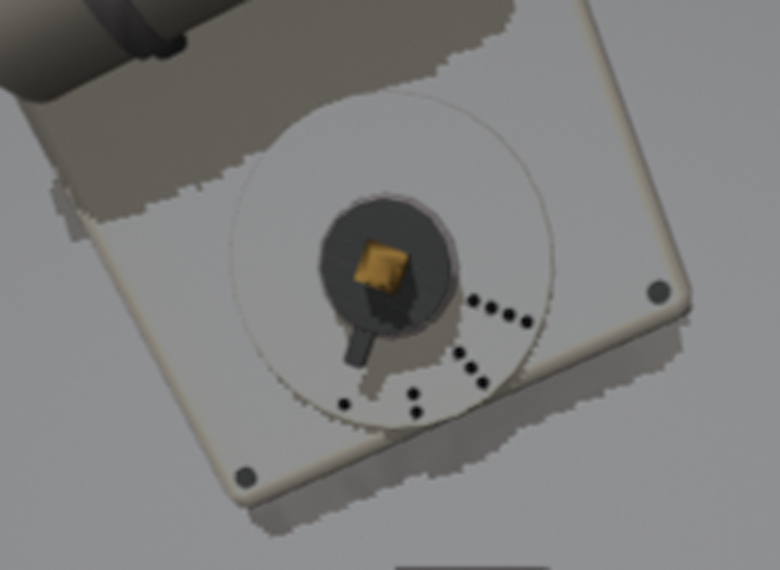

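Run:
```python
from h import *
d=dict(np.load("last_w2.npz")); f=lambda x,y,z: ray(d,102+x/3,15+y/3,z)
c=f(387,266,57); t=f(384,263,77); di=f(392,261,36); n=f(357,360,57)
print("collar",c,"tip",t,"dial",di,"nose",n)
for p in (c,t,di): 
  print("ang nose",np.degrees(np.arctan2(*(n-p)[1::-1])), [round(np.degrees(np.arctan2(*(f(*q,36)-p)[1::-1])),1) for q in((344,404),(415,402),(471,367),(500,312))])
b=[f(x,y,30) for x,y in((246,477),(658,292))]; print("base yaw",np.degrees(np.arctan2(*(b[0]-b[1])[1::-1]))-90)
```

```text
collar [510.79135914  64.67405904  57.        ] tip [511.23143654  63.62207442  77.        ] dial [512.53491674  64.50226603  36.        ] nose [485.20746969  80.31982081  57.        ]
ang nose 148.55223635054094 [np.float64(146.8), np.float64(176.7), np.float64(-153.4), np.float64(-124.0)]
ang nose 147.3145694834251 [np.float64(146.1), np.float64(175.4), np.float64(-155.0), np.float64(-125.4)]
ang nose 149.9370686684219 [np.float64(147.7), np.float64(176.6), np.float64(-154.6), np.float64(-126.2)]
base yaw 12.274440235454634
```

The nose points at the single-pip mark: nose (357,360), pip (344,404), about 147°. Before inserting, I'll look at the lever in the grip.

Run:
```python
from h import *
d=dict(np.load("last_w2.npz")); save(d,"w2b.png",(130,184,390,384),3)
T=np.eye(4)
W=world(d); s=r.get_state(); q=s["ee_rot"]; M=R.from_quat([q[1],q[2],q[3],q[0]]).as_matrix()
P=(W-s["tcp_pos"])@M
m=(abs(P[...,1])<13)&(P[...,2]>-45)&(P[...,2]<15)&(d["depth"]>0)&(abs(P[...,0])<100)
v,u=np.where(m); print(len(v),u.min(),u.max(),v.min(),v.max())
for row in range(v.min(),v.max()+1,4):
    k=(v==row)&(abs(u-256)<14)
    if k.any(): print(row,np.median(P[v[k],u[k]],0).round(1))
```

```text
4976 238 284 205 380
205 [18.1 -3.2  8. ]
209 [18.  -3.2  0.1]
213 [17.9 -3.1 -7.1]
217 [ 17.8  -3.3 -13.8]
221 [ 18.   -2.9 -20.6]
225 [ 16.7  -2.9 -23.4]
229 [ 14.4  -2.9 -23.7]
233 [ 12.   -2.9 -23.8]
237 [  9.6  -2.9 -23.9]
241 [  7.2  -2.9 -24. ]
245 [  4.7  -2.9 -23.8]
249 [  2.1  -2.9 -23.6]
253 [ -0.5  -2.9 -23.6]
257 [ -2.9  -2.9 -23.8]
261 [ -5.4  -2.9 -23.9]
265 [ -8.2  -2.9 -23.6]
269 [-10.6  -2.9 -23.9]
273 [-13.4  -2.9 -23.5]
277 [-22.1  -1.8 -13.6]
281 [-24.8  -1.8 -13.8]
285 [-27.9  -1.8 -13.4]
289 [-30.7  -1.5 -13.6]
293 [-33.7  -1.8 -13.5]
297 [-36.6  -1.5 -13.5]
301 [-39.7  -1.4 -13.3]
305 [-42.5  -1.4 -13.5]
309 [-45.5  -1.4 -13.6]
345 [-70.5  -1.4 -17.2]
349 [-70.3  -1.4 -20.8]
353 [-70.2  -1.4 -24.2]
357 [-70.4  -1.7 -27.1]
361 [-70.3  -1.7 -30.3]
365 [-70.1  -1.6 -33.5]
369 [-70.5  -1.6 -36.1]
373 [-70.7  -1.6 -38.7]
377 [-72.9  -1.9 -39.4]
```

View pics/w2b.png

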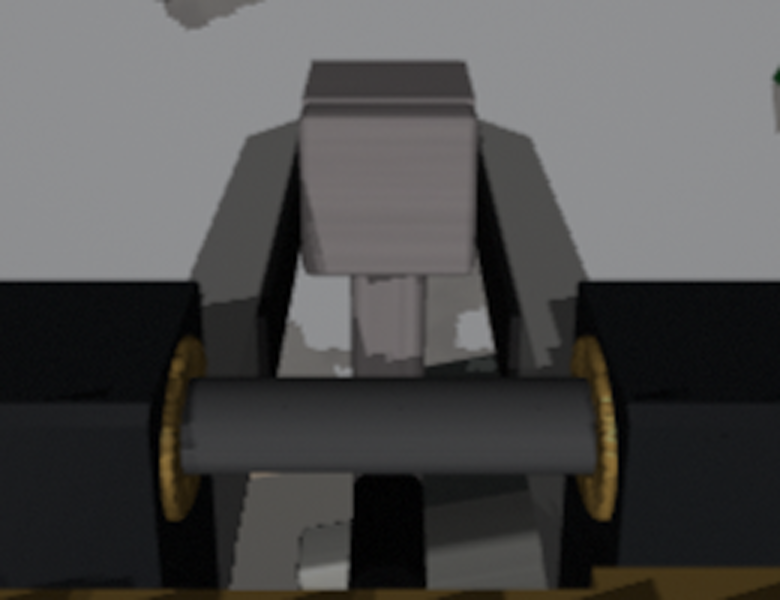

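Run:
```python
from h import *
d=dict(np.load("last_w2.npz")); s=r.get_state(); q=s["ee_rot"]; M=R.from_quat([q[1],q[2],q[3],q[0]]).as_matrix()
W=world(d); P=(W-s["tcp_pos"])@M; print(d["cx"],np.degrees(np.arctan2(M[1,1],M[0,1])))
for row in (235,245,255,265):
    k=np.where((abs(P[row,:,2]+23.8)<3))[0]; k=k[(k>215)&(k<300)]; print(row,k.min(),k.max(),P[row,k.min(),1],P[row,k.max(),1])
for z in(-13.6,):
    k=np.where(abs(P[290,:,2]-z)<2)[0];k=k[(k>230)&(k<290)]; print(k.min(),k.max(),P[290,k,1].min(),P[290,k,1].max())
for p in((510.8,64.7,57),(511.2,63.6,77)): print((np.array(p)-s["tcp_pos"])@M)
```

```text
259.03214790109394 -101.82066008905966
235 230 289 -17.72293676852225 15.694863602600966
245 230 290 -17.88211127119068 16.052994253653385
255 230 289 -17.796515829427484 16.028375082125848
265 230 289 -17.774461919405876 15.872618408867433
248 271 -8.166423340035312 6.531369006069414
[ 82.9528906  -27.12828088 107.40192128]
[ 83.50788043 -26.10728301  87.40143254]
```

>>> send_rows(
  deltas=[
    [1,0.022,0.002,0,-5.3],
    [1,0.022,0.002,0,-5.2],
    [1,0.022,0.002,0,-5.2],
    [1,0.0202,0.0023,-0.01,-5.2],
    [1,0,0,-0.03,0],
    [1,0,0,-0.025,0],
    [1,0,0,0,0],
    [1,0,0,0,0],
  ],
)

```text
time: 5.38
tcp_pos: [512.2, 62.2, 101.9]
ee_rot: [0.0, 0.959, -0.283, 0.0]
contact_force: [0.1, 0.3, -1.8]
gripper_width: 33.7
```

Run:
```python
from h import *
s=r.get_state(); q=s["ee_rot"]; M=R.from_quat([q[1],q[2],q[3],q[0]]).as_matrix()
print(s["time"],s["tcp_pos"],s["contact_force"],s["wrist_torque"],np.degrees(np.arctan2(M[1,1],M[0,1])))
d=snap("wrist"); save(d,"w3.png",(130,120,390,320),3)
```

```text
5.375 [512.20156133  62.15446987 101.94054514] [ 0.07579829  0.27736365 -1.82793569] [ 0.06929303 -0.00689841 -0.03290846] -122.9183879273649
```

View pics/w3.png

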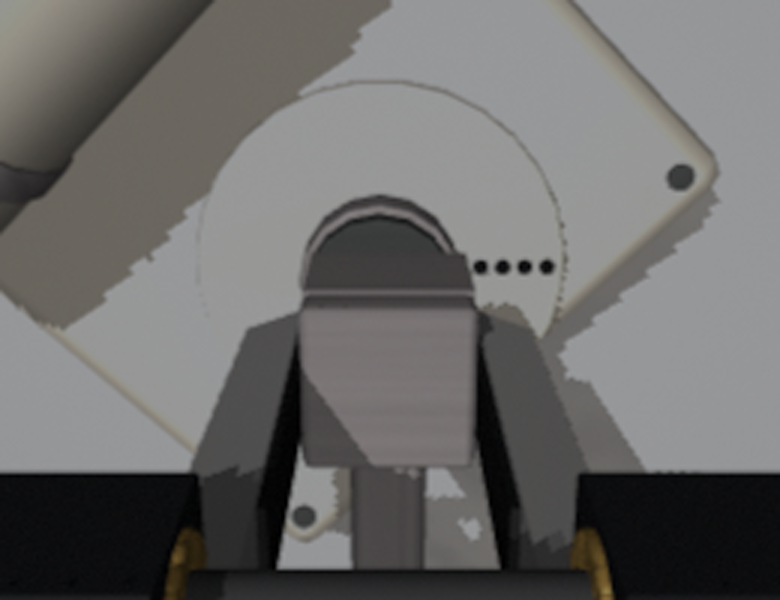

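Run:
```python
from h import *
from scipy.optimize import least_squares
d=dict(np.load("last_w3.npz")); s=r.get_state(); q=s["ee_rot"]; M=R.from_quat([q[1],q[2],q[3],q[0]]).as_matrix()
print(s["tcp_pos"])
A=np.array([ray(d,130+x/3,120+y/3,36) for x,y in((300,97),(382,80),(470,102),(530,160),(558,215),(228,160),(205,215),(565,262))])[:,:2]
f=least_squares(lambda p:np.hypot(*(A-p).T)-53,[511,64]); print("axis",f.x,f.fun.round(1))
W=world(d); P=(W-s["tcp_pos"])@M
for row in (200,210,218,230,250): print(row,P[row,255:264].mean(0).round(2))
k=np.where(abs(P[240,:,2]+23.8)<3)[0];k=k[(k>215)&(k<300)]; hc=P[240,k,1]; print(hc.min(),hc.max())
print("axis in tool",(np.array([*f.x,36])-s["tcp_pos"])@M)
```

```text
[512.62254043  62.37466572 102.65213444]
axis [510.03215652  65.74281282] [ 0.5  0.4  0.4 -1.  -0.5 -0.3 -1.  -0. ]
200 [10.83  0.44 44.22]
210 [18.36  0.38 -1.27]
218 [ 17.63   0.36 -13.53]
230 [ 14.15   0.35 -23.26]
250 [  1.91   0.35 -23.38]
-23.677527785198155 22.465594242448233
axis in tool [-4.11805107 -1.36518363 66.64637618]
```

>>> send_rows(
  deltas=[
    [1,-0.0026,0.0035,-0.005,0],
    [1,0,0,-0.008,0],
    [1,0,0,-0.005,0],
    [1,0,0,0,0],
    [1,0,0,0,0],
  ],
)

```text
time: 6.05
tcp_pos: [509.2, 66.4, 83.5]
ee_rot: [0.0, 0.959, -0.283, -0.0]
contact_force: [0.6, 0.4, -1.8]
gripper_width: 33.9
```

>>> send_rows(
  deltas=[
    [1,0,0,-0.002,0],
    [1,0,0,-0.002,0],
    [1,0,0,0,0],
  ],
)

```text
time: 6.42
tcp_pos: [509.0, 66.4, 79.3]
ee_rot: [0.0, 0.959, -0.283, -0.0]
contact_force: [-1.0, 0.0, -0.9]
gripper_width: 33.8
```

>>> send_rows(
  deltas=[
    [1,0,0,-0.002,0],
    [1,0,0,0,0],
  ],
)

```text
time: 6.68
tcp_pos: [509.1, 66.4, 77.3]
ee_rot: [0.0, 0.959, -0.283, -0.0]
contact_force: [-0.4, 0.8, -1.1]
gripper_width: 33.9
```

>>> send_rows(
  deltas=[
    [1,0,0,-0.002,0],
    [1,0,0,0,0],
  ],
)

```text
time: 6.92
tcp_pos: [509.0, 66.4, 75.3]
ee_rot: [0.0, 0.959, -0.283, -0.0]
contact_force: [-0.4, -0.3, -1.7]
gripper_width: 33.9
```

>>> send_rows(
  deltas=[
    [1,0,0,-0.002,0],
    [1,0,0,-0.002,0],
    [1,0,0,0,0],
  ],
)

```text
time: 7.3
tcp_pos: [509.0, 66.4, 71.2]
ee_rot: [0.0, 0.959, -0.283, -0.0]
contact_force: [-0.4, -0.2, -1.0]
gripper_width: 33.4
```

>>> send_rows(
  deltas=[
    [1,0,0,-0.002,0],
    [1,0,0,0,0],
  ],
)

```text
time: 7.55
tcp_pos: [509.1, 66.4, 69.3]
ee_rot: [0.0, 0.959, -0.283, -0.0]
contact_force: [-0.7, 0.6, -2.3]
gripper_width: 33.6
```

>>> send_rows(
  deltas=[
    [1,0,0,-0.0015,0],
    [1,0,0,0,0],
  ],
)

```text
time: 7.8
tcp_pos: [509.4, 66.4, 68.5]
ee_rot: [-0.0, 0.959, -0.283, 0.0]
contact_force: [-0.4, -0.2, 0.8]
gripper_width: 33.9
```

>>> send_rows(
  deltas=[
    [1,0,0,-0.0015,0],
    [1,0,0,0,0],
  ],
)

```text
time: 8.05
tcp_pos: [509.5, 66.4, 68.4]
ee_rot: [-0.0, 0.959, -0.283, 0.0]
contact_force: [-1.7, -0.3, 6.7]
gripper_width: 34.1
```

>>> send_rows(
  deltas=[
    [1,0,0,-0.0015,0],
    [1,0,0,0,0],
  ],
)

```text
time: 8.3
tcp_pos: [509.5, 66.4, 68.3]
ee_rot: [-0.0, 0.959, -0.283, 0.001]
contact_force: [-4.7, -0.7, 12.6]
gripper_width: 34.1
```

Run:
```python
from h import *
s=r.get_state(); print(s["tcp_pos"],s["contact_force"])
d=snap("wrist"); save(d,"w4.png",(130,120,390,320),3)
W=world(d); print([W[a,255:264].mean(0).round(1) for a in(222,226,232,240,248)])
v,u=60,256; m=(W[...,2]>20)&(W[...,2]<50)&(d["depth"]>0)&(np.hypot(W[...,0]-510,W[...,1]-65)<52)
print("dial z",np.median(W[m][:,2]))
```

```text
[509.52771952  66.3731625   68.28614054] [-4.73993951 -0.71858275 12.59842982]
[array([525.1,  56.4,  90.7]), array([523.6,  57.3,  92.4]), array([520.5,  59.3,  92.1]), array([516.4,  62. ,  92. ]), array([512.3,  64.6,  92.3])]
dial z 37.38872051552784
```

View pics/w4.png

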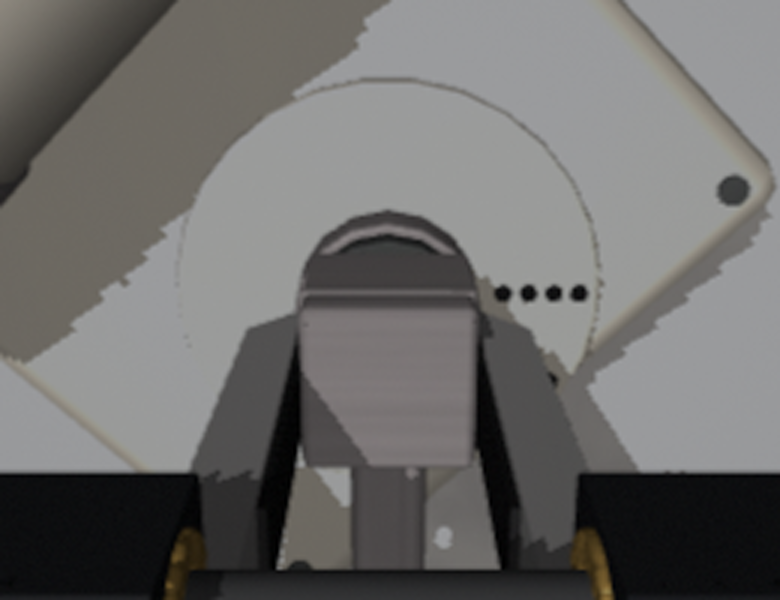

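Seated: the hub top reads 54.8 mm above the dial (expected 55), and the nose is hidden under the arm. I release, check, and go to the post.

>>> send_rows(
  deltas=[
    [1,0,0,0.002,0],
    [0,0,0,0,0],
    [0,0,0,0,0],
    [0,0,0,0,0],
    [0,0,0,0,0],
  ],
)

```text
time: 8.98
tcp_pos: [509.1, 66.4, 66.7]
ee_rot: [0.0, 0.959, -0.283, -0.0]
contact_force: [0.4, -0.6, -1.2]
gripper_width: 70.3
```

>>> send_rows(
  deltas=[
    [0,0,0,0,0],
    [0,0,0,0.008,0],
    [0,0,0,0.008,0],
    [0,0,0,0,0],
  ],
)

```text
time: 9.48
tcp_pos: [510.2, 66.4, 84.5]
ee_rot: [-0.0, 0.959, -0.283, 0.001]
contact_force: [0.1, 0.2, -0.7]
gripper_width: 94.2
```

Run:
```python
from h import *
s=r.get_state(); print(s["time"],s["tcp_pos"],s["contact_force"],s["gripper_width"])
d=snap("wrist"); W=world(d); m=(abs(W[...,2]-92)<3)&(np.hypot(W[...,0]-510,W[...,1]-66)<26)
print(m.sum(),np.median(W[m],0),cv2.minAreaRect(W[m][:,:2].astype(np.float32)))
for n in("wrist","top"):
    d=d if n=="wrist" else snap(n); W=world(d); m=(abs(W[...,2]-107)<8)&(np.hypot(W[...,0]-445,W[...,1]-108)<16)&(d["image"].max(-1)<60); 
    if m.any(): print(n,m.sum(),np.median(W[m],0))
```

```text
9.475 [510.15632417  66.43219084  84.45890713] [ 0.14476922  0.21637262 -0.74405666] 94.19250539873336
2706 [512.05194309  64.46976918  92.21740474] ((511.13031005859375, 65.01739501953125), (33.97562026977539, 33.97455596923828), 57.92694854736328)
wrist 562 [448.9054037  105.85766783 107.94638826]
top 16 [443.48437088 105.09045866 105.61647259]
```

>>> send_rows(
  deltas=[
    [0,-0.02,0.0125,0,0],
    [0,-0.025,0.0155,0,0],
    [0,-0.02,0.0125,0,0],
    [0,0,0,0,0],
    [0.6,0,0,0,0],
    [0.75,0,0,0,0],
    [0.75,0,0,0,0],
  ],
  force=12,
)

```text
time: 10.45
tcp_pos: [444.7, 106.6, 82.9]
ee_rot: [0.0, 0.959, -0.283, -0.0]
contact_force: [-0.6, -0.2, 0.2]
gripper_width: 67.1
```

>>> send_rows(
  deltas=[
    [0.9,0,0,0,0],
    [0.9,0,0,0,0],
    [0.9,0,0,0,0],
    [0.9,0,0,0,0],
  ],
)

```text
time: 10.95
tcp_pos: [444.2, 106.9, 83.0]
ee_rot: [0.0, 0.959, -0.283, -0.0]
contact_force: [-0.3, 0.4, 0.3]
gripper_width: 28.0
```

>>> send_rows(
  deltas=[
    [1,0,0,0,0],
    [1,0,0,0,0],
    [1,0,0,0,0],
    [1,0,0,0,0],
  ],
)

```text
time: 11.45
tcp_pos: [444.2, 106.9, 83.0]
ee_rot: [0.0, 0.959, -0.283, -0.0]
contact_force: [0.4, 0.6, 0.4]
gripper_width: 15.6
```

>>> send_rows(
  deltas=[
    [1,-0.004,-0.0071,0,6],
    [1,-0.0033,-0.0075,0,6],
    [1,-0.0024,-0.0078,0,6],
    [1,-0.0016,-0.008,0,6],
    [1,0,0,0,0],
  ],
)

```text
time: 12.08
tcp_pos: [433.0, 76.3, 83.1]
ee_rot: [0.0, 0.997, -0.078, 0.0]
contact_force: [0.6, 0.4, -0.6]
gripper_width: 15.6
```

>>> send_rows(
  deltas=[
    [1,-0.0008,-0.0081,0,6],
    [1,0,-0.0082,0,6],
    [1,0.001,-0.0081,0,6],
    [1,0.0017,-0.0079,0,6],
    [1,0,0,0,0],
  ],
)

```text
time: 12.7
tcp_pos: [435.2, 44.3, 83.1]
ee_rot: [-0.0, 0.991, 0.13, 0.0]
contact_force: [0.8, 0.6, -0.4]
gripper_width: 16.0
```

>>> send_rows(
  deltas=[
    [1,0.0013,-0.0039,0,3],
    [1,0.0013,-0.0039,0,3],
    [1,0.0017,-0.0037,0,3],
    [1,0.0017,-0.0037,0,3],
    [1,0,0,0,0],
    [1,0,0,0,0],
  ],
)

```text
time: 13.45
tcp_pos: [440.7, 29.1, 83.0]
ee_rot: [0.0, 0.972, 0.234, -0.0]
contact_force: [0.4, -0.3, 0.4]
gripper_width: 15.7
```

Run:
```python
from h import *
s=r.get_state(); print(s["tcp_pos"],s["contact_force"],s["wrist_torque"])
d=snap("wrist"); save(d,"w5.png",(90,0,390,225),2.5)
```

```text
[440.70009993  29.07229029  83.03836735] [ 0.41203419 -0.27107577  0.44646776] [-0.16422648 -0.03524479 -0.05116873]
```

View pics/w5.png

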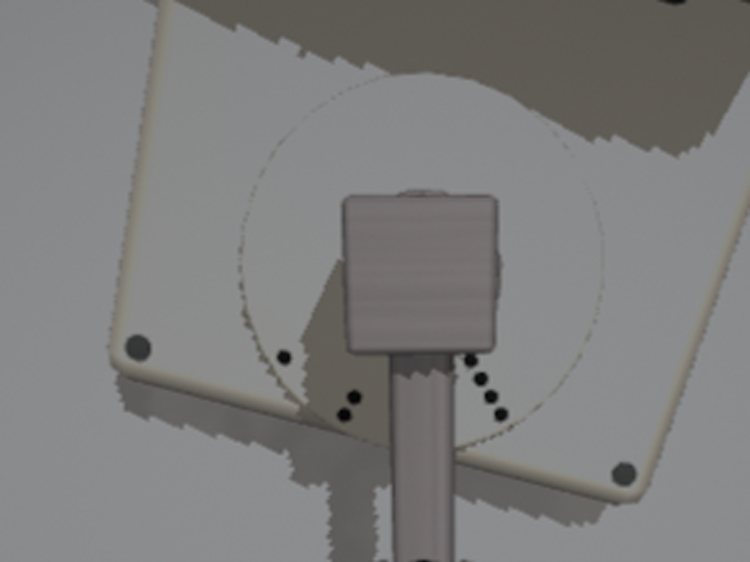

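Lever over the third mark: arm at (422,450), between the two-pip row (349,405) and the four-pip row (486,388). The hub is still seated. Now release and retreat.

>>> send_rows(
  deltas=[
    [0.6,0,0,0,0],
    [0.3,0,0,0,0],
    [0,0,0,0,0],
    [0,0,0,0,0],
    [0,0,0,0,0],
    [0,0,0,0.03,0],
    [0,0,0,0.05,0],
    [0,0,0,0.04,0],
  ],
)

```text
time: 14.5
tcp_pos: [441.0, 29.0, 204.9]
ee_rot: [0.0, 0.972, 0.235, 0.001]
contact_force: [0.6, -0.7, -0.7]
gripper_width: 92.0
```

>>> send_rows(
  deltas=[
    [0,-0.03,0,0.02,0],
    [0,-0.03,0,0.02,0],
    [0,-0.02,0,0,0],
    [0,0,0,0,0],
    [0,0,0,0,0],
  ],
)

```text
time: 15.12
tcp_pos: [361.2, 29.0, 242.7]
ee_rot: [0.0, 0.972, 0.235, -0.0]
contact_force: [-0.1, 0.5, -1.1]
gripper_width: 93.9
```

Run:
```python
from h import *
s=r.get_state(); print(s["time"],s["tcp_pos"],s["contact_force"],s["gripper_width"])
d=snap("wrist"); W=world(d); save(d,"w6.png",None,1.5)
m=(abs(W[...,2]-92)<3)&(np.hypot(W[...,0]-510,W[...,1]-66)<26); h=np.array(cv2.minAreaRect(W[m][:,:2].astype(np.float32))[0]); print(h,np.median(W[m],0))
m=(abs(W[...,2]-108)<4)&(np.hypot(W[...,0]-442,W[...,1]-30)<25); p=np.array(cv2.minEnclosingCircle(W[m][:,:2].astype(np.float32))[0]); print(p,np.degrees(np.arctan2(*(p-h)[::-1]))%360)
```

```text
15.125 [361.18964682  28.99753878 242.68535632] [-0.14326752  0.48844219 -1.12512035] 93.91401839452286
[510.27526855  65.01908875] [510.27332024  65.36777851  92.06800014]
[441.30593872  29.20080185] 207.44449699486958
```

View pics/w6.png

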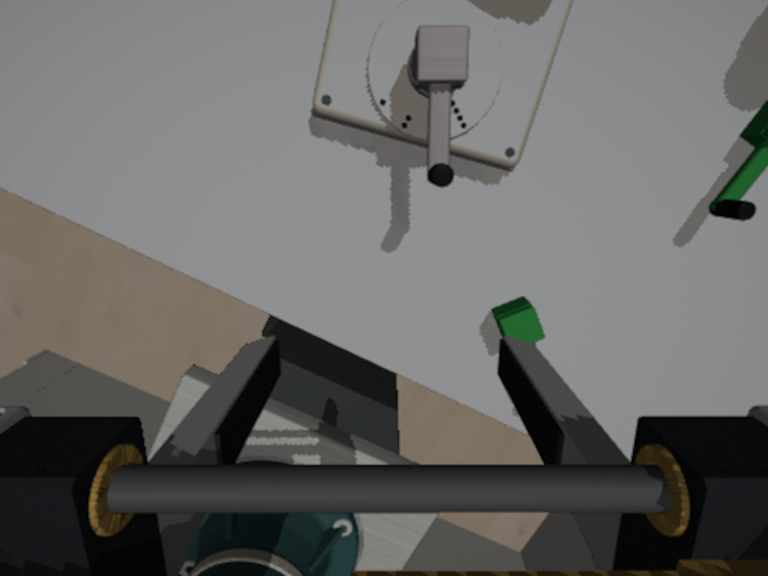

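The lever is at 207.4° (third mark about 207.3°), hub top still at seated height, and the gripper is clear. The lever covers the three pips, with the other rows visible at (383,101), (406,121) and (458,115). Handing in.

```bash
python3 -c "
from workcell import r
print(r.close_job())"
```

```text
the job is handed in; nothing more can be done
None
```

The lever is fitted on the stem and clicked in at the third mark, and the job is handed in at about 15 s of the 64 s allowed.

- **Fit:** I gripped the steel lever by its hub and lowered it onto the stem, pointing along the nose at the first mark (about 147°). It stopped on the collar, pressed with about 13 N at most. I then let go.
- **Swing:** I gripped the outer post and swung it 60° counterclockwise in one controlled arc, without going past the third mark, then released it and backed off.
- **Last checks:**
  - The lever points at 207.4°; the third mark is at about 207.3°.
  - The hub top read 92.1 mm against a nominal 91. While I was pressing it home, the dial read 1.4 mm high too, which gave 54.8 mm above the dial against 55 expected.
  - The gripper is open and clear.
- **Not seen directly:** The nose and the three pips are hidden under the lever, so the click is inferred from the lever's angle. The force readings showed no distinct click.
- **Disagreement:** My stem position estimates differed by up to 6 mm (overhead against wrist camera). The taper and slow lowering made up for that.
- **Other items:** The cup, jar, salt bowl and both green look-alikes were never approached. I did not take a final picture of the cup, jar and salt bowl.

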